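# Close the token tray over its hidden pin and hold the lid down

## Robot

A 7-joint arm with a two-finger parallel gripper is mounted at the origin on the work surface. World frame = base frame: x ahead of the robot, y to its left, z up, the work surface at z = 0. Lengths are in m, angles in rad, forces in N, time in s.
With the tool pointing down it reaches from about 0.375 to 0.925 m from the base axis. Payload 3.1 kg.
Tool frame: the origin (TCP) lies between the finger pads; the fingertips stand 19 mm ahead of it and the grasp point (between the pads) is the TCP; z points along the fingers, y is the line along which they close (so a half turn about z gives the same grasp; the last joint's range is limited). The gripper opens to 85 mm and grips with 20 to 120 N. Pads are 22 mm wide; open, the fingers measure 114 mm over their backs; the gripper's body (76 mm by 85 mm) begins 54 mm behind the grasp point. The pads swing forward as they close: fully open they stand 13 mm farther back than shut.
Start: joints at [-1.381, 0.383, 0.044, 1.598, -0.018, 1.161, -0.05], TCP at [0.184, 0.623, 0.25] pointing down, gripper open.
Joint ranges: [-2.61, 2.61], [-0.41, 2.15], [-1.48, 1.57], [0, 2.5], [-1.57, 4.71], [0.05, 1.97], [-2.85, 2.85]. Speed limits (rad/s): [2.79, 2.79, 3.14, 3.14, 3.14, 3.14, 3.14].

## Interface

Orientations are given as a unit quaternion [x, y, z, w].
In Python, from bench import move_ptp, movel, move_j, move_gripper, pause, inverse_kinematics, read_camera, camera_params, MotionError, sign_off, look_for, tip_of, read_time_s, read_qpos, read_joint_vel, read_effort, read_eef_pos, read_tcp_rot, read_ft_force, read_ft_torque, read_finger_gap, read_grasp_force gives the robot as it stands. Calls block until the motion is done:
- move_ptp(position, orientation): joint-space move of the TCP to a pose.
- movel(position, orientation=None, speed=0.15): straight line of the TCP; orientation=None keeps the orientation; speed is the mean speed in m/s.
- move_j(angles): joint-space move.
- move_gripper(opening, effort=None): finger opening in m; effort is the grip in N (None keeps the last); returns when the fingers have stopped.
- pause(seconds).
- inverse_kinematics(position, orientation): joint angles nearest the present ones, or None.
- read_camera(name): name is "side" or "top"; returns the picture (420x560x3 uint8, red, green, blue); there is no depth.
- camera_params(name): a dict with "K" (3x3 intrinsics, pixels), "dist_coeffs" ([k1, k2, p1, p2, k3] as OpenCV has them; the pictures are not rectified), "camera_from_world" (4x4, takes a point from world to camera coordinates). Camera axes: x right, y down, z forward; pixel columns grow to the right and rows downward; lengths in m; the calibration is good to about 2 mm. A picture is of the moment at which its call begins. camera_params takes no time and is no camera call.
A pose or a line that the arm cannot do raises MotionError and nothing moves.
- sign_off(): hands the job in; it is judged then, once.
Trained networks look in the newest picture that a camera, given by its name, has taken for a name from the list of things; names that differ only in an ending like _2 or _b are one class to them, and where a whole thing is asked for, a point or a joint stands for the part that bears it (a point fixed in the world has none). Each returns a list of dicts, best first, with "confidence" (0 to 1); they miss things now and then, are a little off and sometimes report something else, mostly with a low value. They report only what shows in the picture. A call takes as long as a camera call. They do not tell look-alikes from the thing itself.
- look_for(camera, name): "at" ([column, row] in pixels, amid what is visible of it).
- tip_of(camera, name): "at" ([column, row] in pixels: a listed point, or the origin of a listed thing).
Readings, each from a call of its own:
- read_time_s(): time.
- read_qpos(): joint angles.
- read_joint_vel(): joint speeds.
- read_effort(): joint torques, N m.
- read_eef_pos(): TCP position.
- read_tcp_rot(): TCP orientation.
- read_ft_force(): force on the tool from outside, world axes, zero at the start.
- read_ft_torque(): the same for the moment, N m.
- read_finger_gap(): finger opening in m.
- read_grasp_force(): force on a finger pad.
Only numpy, scipy, OpenCV 4.12 (cv2) and the standard library are available. Lean on these libraries where they do the work, as an engineer would, in place of code of your own. Each camera call takes 0.05 s, during which the arm holds its last target. There are 200 camera calls.

## Task

Pick up the large lid by its handle and fit it on the wooden token tray, its edges in line with the tray's. The lid hides its socket and the tray's centre pin, so first rest it on the pin's tip about a centimetre off-centre, then slide it across until it drops onto the pin. Press it down against the spring until it is fully home on the rim, and finish while still holding it pressed down so that I can strap it; leave everything else where it is.

Things in the scene. Friction and masses are not known exactly. Their poses are not given: they have to be found in the camera images.
- tray: open wooden token tray fixed to the table, 160 mm (its x) x 120 mm (its y), 48 mm high, walls 6 mm, coloured tokens inside lying lower than 20 mm. Origin at the centre of its underside; z up. A steel locating pin stands upright at its centre
- pin_tip (a point): centre of the top of the tray's locating pin: 46 mm above the tray's underside (2 mm below its rim). The pin is 12 mm in diameter with a 1 mm bevel at the top; it passes through the sprung pad and stands 14 mm out of it at rest
- pad (a joint): travel in m of the sprung grey pad (46 mm square) around the pin: 0 = up (top 32 mm above the tray's underside, 14 mm below the pin's tip), grows as it is pressed down; 0.008 = lid home on the rim. The spring resists with about 5 N at first and 10 N at 0.008; the lid's weight alone does not press it down
- lid: the tray's wooden lid, one rigid piece, 0.2 to 0.3 kg, standing on its block (44 x 44 x 24 mm). In the block's underside: a round blind socket 14 mm wide, 24 mm deep. Above it a plate 160 (x) x 120 (y) x 6 mm, then the handle. Origin at the socket's mouth, centre of the block's underside; z up. Home: origin 24 mm above the tray's underside, plate on the rim; fits turned by half a turn too
- lid_handle (a point): middle of the top of the large lid's bar handle, straight above the socket, 60 mm above the lid's origin. The handle is 60 mm long along the lid's x, 18 mm wide along its y, 30 mm high above the plate
- small_lid: the wrong lid: same wood and handle, but a smaller plate 110 x 80 mm, 8 mm thick, flat beneath with no block (38 mm high overall). It belongs to another tray; bystander. Origin at the centre of its underside
- bottle: clear drink bottle, 66 mm across, 205 mm tall, standing at the far side; bystander. Origin at the centre of its foot
- short_bottle: clear drink bottle, 64 mm across, 165 mm tall, far side; bystander. Origin at the centre of its foot
- calculator: black desk calculator 110 x 160 x 20 mm lying flat at the far side; bystander. Origin at the centre of its underside
- glue_stick: white glue stick standing upright, 25 mm across, 85 mm tall, between the wooden things; bystander. Origin at the centre of its foot
- token_stack: short black stack of tokens (one piece), 25 mm across, 30 mm tall, between the wooden things; bystander. Origin at the centre of its foot
- eraser: grey whiteboard eraser 50 x 120 x 35 mm, near the robot; bystander. Origin at the centre of its underside
- tape_roll: cardboard roll 72 mm across with a 52 mm bore, 20 mm high, lying flat near the robot; bystander. Origin at the centre of its underside
Mind the look-alikes: they are no part of the job. What is shaped like the lid but pink is not meant.

How it is judged:
By the outcome, as a careful person would: the job done as asked, in the order asked, and still so for the second after the job is handed in, while the arm keeps its last pose, push and grip.
It also fails if it takes over 54 s, if anything falls off the work surface, if the arm or the gripper's body presses on something with over 40 N, if the wrist force passes 120 N, or if a joint passes its speed limit or range.

## Working session

There is one attempt and no reset: what is moved stays moved. The work goes in short steps, each a Python script; the robot and the scene stay as the last script left them, time stands still between calls to the robot, and variables do not carry over. Pictures are saved under pics/ and viewed, at most 10 in all, crops included, and the job is handed in when it is done.

```bash
mkdir -p pics; cat > h.py <<'E'
import numpy as np, cv2
from bench import *
def ray(cam,uv):
    p=camera_params(cam);K=np.array(p["K"],float);d=np.array(p["dist_coeffs"],float);T=np.array(p["camera_from_world"],float)
    n=cv2.undistortPoints(np.array([[uv]],float),K,d)[0,0]
    R=T[:3,:3];t=T[:3,3]
    return -R.T@t, R.T@np.array([n[0],n[1],1.])
def at_z(cam,uv,z):
    o,v=ray(cam,uv); return o+v*(z-o[2])/v[2]
def tri(uvs):
    A=np.zeros((3,3));b=np.zeros(3);L=[]
    for c,uv in uvs.items():
        o,v=ray(c,uv);v/=np.linalg.norm(v);P=np.eye(3)-np.outer(v,v);A+=P;b+=P@o;L.append((P,o))
    x=np.linalg.solve(A,b);return x,[np.linalg.norm(P@(x-o)) for P,o in L]
def proj(cam,pts):
    p=camera_params(cam);T=np.array(p["camera_from_world"],float)
    return cv2.projectPoints(np.array(pts,float).reshape(-1,3),cv2.Rodrigues(T[:3,:3])[0],T[:3,3],np.array(p["K"],float),np.array(p["dist_coeffs"],float))[0][:,0]
def save(cam,fn):
    im=np.array(read_camera(cam));cv2.imwrite("pics/"+fn,im[:,:,::-1]);return im
E
python3 - <<'E'
from h import *
a=save("top","t0.png");b=save("side","s0.png")
for c in("top","side"):
    T=np.array(camera_params(c)["camera_from_world"]);print(c,(-T[:3,:3].T@T[:3,3]).round(3))
    for n in("tray","lid","small_lid"):print(c,n,[(np.round(d["at"],1).tolist(),round(d["confidence"],2)) for d in look_for(c,n)][:4])
    for n in("pin_tip","lid_handle","lid"):print(c,"tip",n,[(np.round(d["at"],1).tolist(),round(d["confidence"],2)) for d in tip_of(c,n)][:4])
print(read_time_s(),read_tcp_rot(),read_ft_force())
cv2.imwrite("pics/both.png",cv2.resize(np.vstack([a,b])[:,:,::-1],(560,840)))
E
```

```text
top [ 0.349 -0.041  1.262]
top tray [([371.3, 212.5], 0.74), ([342.5, 279.9], 0.66)]
top lid [([274.6, 214.2], 0.94), ([415.2, 299.6], 0.84), ([183.2, 197.3], 0.59)]
top small_lid [([182.6, 194.8], 0.92)]
top tip pin_tip [([371.1, 212.0], 0.67)]
top tip lid_handle [([419.3, 301.2], 0.94), ([270.7, 215.4], 0.72), ([191.1, 280.9], 0.55)]
top tip lid [([415.2, 296.1], 0.92), ([269.4, 214.8], 0.79)]
side [ 0.449 -0.941  0.736]
side tray []
side lid [([259.8, 201.5], 0.95), ([159.1, 331.3], 0.89)]
side small_lid [([269.3, 156.2], 0.83), ([201.2, 163.2], 0.32)]
side tip pin_tip [([278.5, 276.5], 0.91)]
side tip lid_handle [([152.1, 325.2], 0.76), ([264.0, 194.7], 0.58)]
side tip lid [([261.0, 206.0], 0.92), ([156.1, 337.8], 0.77)]
0.7 [1.43360648e-01 9.89670512e-01 5.22207506e-05 2.18225457e-05] [ 0.632187    0.51531949 -0.40248719]
```

View pics/t0.png

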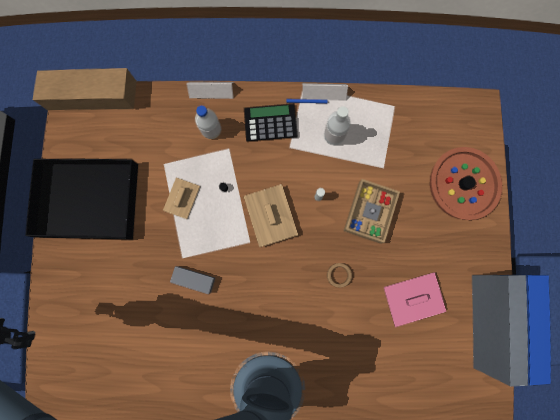

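View pics/s0.png

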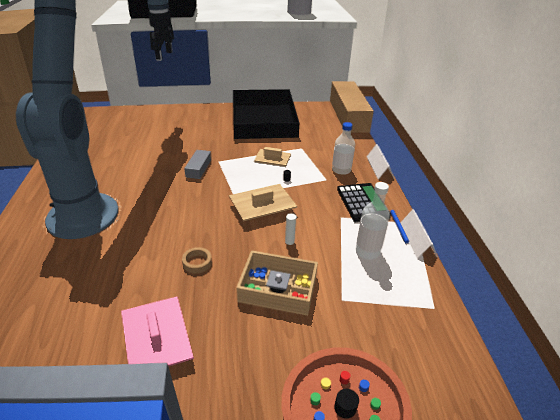

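The top view shows the large wooden lid at about (272,215), the tray at (374,211) and the small lid at (183,197). The pink decoy is at (415,300). In the side view the lid is at (262,203) and the tray at (278,283). Next I'll fit the model outlines to both pictures.

```bash
cat > fit.py <<'E'
from h import *
from scipy.optimize import minimize
def rect(a,b,z,n=40):
    s=np.linspace(-.48,.48,n);o=[]
    for sx in(-.5,.5): o+= [(sx*a,t*b,z,1,0) for t in s]
    for sy in(-.5,.5): o+= [(t*a,sy*b,z,0,1) for t in s]
    return np.array(o)
LID=lambda z0:[rect(.160,.120,z0+.030),rect(.060,.018,z0+.060,15)]
TRAY=[rect(.160,.120,.048),rect(.148,.108,.048),rect(.046,.046,.032,12)]
def place(p,M):
    c,s=np.cos(p[2]),np.sin(p[2]);R=np.array([[c,-s],[s,c]])
    X=np.c_[M[:,:2]@R.T+p[:2],M[:,2]];D=np.c_[M[:,3:]@R.T,0*M[:,2]];return X,D
def score(cam,g,p,models):
    tot=0
    for M in models:
        X,D=place(p,M);a=proj(cam,X);b=proj(cam,X+D*.002)
        # edge tangent perpendicular handled through neighbouring projected pts
        t=proj(cam,X+np.c_[-D[:,1],D[:,0],0*D[:,0]]*.002)-a
        n=np.c_[-t[:,1],t[:,0]];n/=np.linalg.norm(n,axis=1)[:,None]
        q=a.astype(np.float32)
        for k in range(3):
            gx=cv2.remap(g[0][k],q[:,:1].copy(),q[:,1:].copy(),cv2.INTER_LINEAR)[:,0]
            gy=cv2.remap(g[1][k],q[:,:1].copy(),q[:,1:].copy(),cv2.INTER_LINEAR)[:,0]
            tot+=np.abs(n[:,0]*gx+n[:,1]*gy).clip(0,60).mean()/len(models)
    return tot
def grads(im,s):
    f=cv2.GaussianBlur(im.astype(np.float32),(0,0),s)
    return [[np.ascontiguousarray(cv2.Sobel(f[:,:,k],cv2.CV_32F,*d)) for k in range(3)] for d in((1,0),(0,1))]
def fit(ims,p0,models,rng=(.015,.015,.12)):
    p=np.array(p0,float)
    for s in(1.6,.9):
        G={c:grads(i,s) for c,i in ims.items()}
        f=lambda q:-sum(score(c,G[c],q,models) for c in G)
        if s>1: # coarse grid
            p=min((p+np.array([i,j,k])*rng for i in np.linspace(-1,1,9) for j in np.linspace(-1,1,9) for k in np.linspace(-1,1,7)),key=f)
        r=minimize(f,p,method="Nelder-Mead",options=dict(initial_simplex=p+np.array([[0,0,0],[.003,0,0],[0,.003,0],[0,0,.03]]),xatol=1e-5));p=r.x
    return p,-r.fun
def overlay(cam,im,sets,box,k):
    x,y,w,h=box;o=cv2.resize(im[y:y+h,x:x+w,::-1],None,fx=k,fy=k,interpolation=cv2.INTER_CUBIC)
    for p,ms in sets:
        for M in ms:
            for u in proj(cam,place(p,M)[0]): cv2.circle(o,tuple(np.int32((u+.5-[x,y])*k)),0,(255,0,255),2)
    return o
E
python3 - <<'E'
from fit import *
ims={c:cv2.imread(f"pics/{c[0]}0.png")[:,:,::-1] for c in("top","side")}
pt=at_z("top",[371.1,212],.046);ps=at_z("side",[278.5,276.5],.046);print("pin",pt,ps)
lt=at_z("top",[275,213.5],.06);ls=at_z("side",[264,194.7],.06);print("handle",lt,ls)
res={}
for n,c0,y,M in(("tray",(pt+ps)/2,-.39,TRAY),("lid",(lt+ls)/2,.28,LID(0))):
    for cs in(["top"],["side"],["top","side"]):
        p,s=fit({c:ims[c] for c in cs},[c0[0],c0[1],y],M);print(n,cs,p.round(4),round(s,1))
    res[n]=(p,M)
a=overlay("top",ims["top"],res.values(),(235,170,180,85),4)
b=overlay("side",ims["side"],res.values(),(220,175,110,140),4)
cv2.imwrite("pics/o_t.png",a);cv2.imwrite("pics/o_s.png",b)
E
```

```text
pin [ 0.52094735 -0.29597923  0.046     ] [ 0.52639696 -0.30745715  0.046     ]
handle [ 0.50971755 -0.01382396  0.06      ] [ 0.5130684  -0.01681473  0.06      ]Traceback (most recent call last):
  File "<stdin>", line 8, in <module>
  File "fit.py", line 35, in fit
    p=min((p+np.array([i,j,k])*rng for i in np.linspace(-1,1,9) for j in np.linspace(-1,1,9) for k in np.linspace(-1,1,7)),key=f)
  File "fit.py", line 33, in <lambda>
    f=lambda q:-sum(score(c,G[c],q,models) for c in G)
                ~~~^^^^^^^^^^^^^^^^^^^^^^^^^^^^^^^^^^^
  File "fit.py", line 33, in <genexpr>
    f=lambda q:-sum(score(c,G[c],q,models) for c in G)
                    ~~~~~^^^^^^^^^^^^^^^^^
  File "fit.py", line 18, in score
    t=proj(cam,X+np.c_[-D[:,1],D[:,0],0*D[:,0]]*.002)-a
      ~~~~^^^^^^^^^^^^^^^^^^^^^^^^^^^^^^^^^^^^^^^^^^^
  File "h.py", line 16, in proj
    p=camera_params(cam);T=np.array(p["camera_from_world"],float)
ValueError: time passes only in moves, steps and waits
```

```bash
sed -i 's/^from bench import \*/from bench import *\nimport functools, bench\ncamera_params=functools.lru_cache(None)(bench.camera_params)/' h.py
sed -i 's/;b=proj(cam,X+D\*.002)$//' fit.py
cat > m.py <<'E'
from fit import *
ims={c:cv2.imread(f"pics/{c[0]}0.png")[:,:,::-1] for c in("top","side")}
pt=at_z("top",[371.1,212],.046);ps=at_z("side",[278.5,276.5],.046)
lt=at_z("top",[275,213.5],.06);ls=at_z("side",[264,194.7],.06)
res={}
for n,c0,y,M in(("tray",(pt+ps)/2,-.39,TRAY),("lid",(lt+ls)/2,.28,LID(0))):
    for cs in(["top"],["side"],["top","side"]):
        p,s=fit({c:ims[c] for c in cs},[c0[0],c0[1],y],M);print(n,cs,p.round(4),round(s,1))
    res[n]=(p,M)
a=overlay("top",ims["top"],res.values(),(235,170,180,85),4)
b=overlay("side",ims["side"],res.values(),(220,175,110,140),4)
cv2.imwrite("pics/o_t.png",a);cv2.imwrite("pics/o_s.png",b)
E
time python3 m.py
```

```text
tray ['top'] [ 0.5259 -0.3042 -0.3034] 146.0
tray ['side'] [ 0.5248 -0.3059 -0.3091] 171.9
tray ['top', 'side'] [ 0.5255 -0.3044 -0.2932] 313.3
lid ['top'] [ 0.5117 -0.0146  0.324 ] 153.6
lid ['side'] [ 0.5081 -0.0107  0.3083] 159.1
lid ['top', 'side'] [ 0.5086 -0.0118  0.2214] 292.0
real	0m3.318s
user	0m3.777s
sys	0m0.092s
```

View pics/o_t.png

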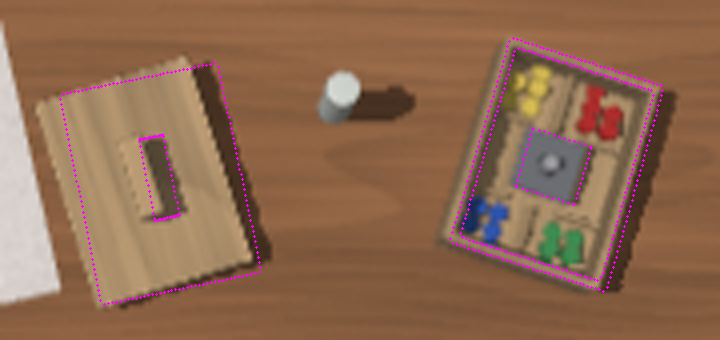

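View pics/o_s.png

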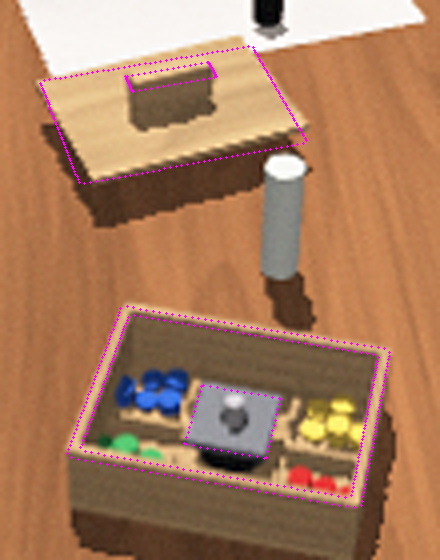

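Overlay on the crops: the tray fit is good, with the pad and rim lines lying on the edges. The lid fit was drawn off by its shadow. I'll refit from corners read in the crops: lid top (37,105), (185,57), (255,262), (103,308), and lid side (40,80), (243,38), (308,125), (82,182).

```bash
cat > c.py <<'E'
from fit import *
from scipy.optimize import least_squares
def cfit(obs,p0,z):
    # obs: cam-> corners ordered (+x+y),(-x+y),(-x-y),(+x-y)
    C=np.array([[.08,.06,z,0,0],[-.08,.06,z,0,0],[-.08,-.06,z,0,0],[.08,-.06,z,0,0]])
    f=lambda p:np.concatenate([(proj(c,place(p,C)[0])-o).ravel() for c,o in obs.items()])
    r=least_squares(f,p0);return r.x,r.fun.reshape(-1,2).round(1).tolist()
T=lambda a:np.array(a)/4+[235,170]-.5
S=lambda a:np.array(a)/4+[220,175]-.5
if __name__=="__main__":
    lid={"top":T([(37,105),(103,308),(255,262),(185,57)]),"side":S([(243,38),(40,80),(82,182),(308,125)])}
    tray={"top":T([(507,37),(440,243),(607,293),(663,88)]),"side":S([(390,350),(125,305),(68,452),(360,506)])}
    # order for lid: +x+y is far-left in top => (37,105)? resolved by residuals
    for n,o,y,z,c in(("lid",lid,.3,.03,(.51,-.012)),("tray",tray,-.3,.048,(.525,-.305))):
        for k in(["top"],["side"],["top","side"]):
            best=None
            for rot in range(4) :
                oo={q:(v if q=="top" else np.roll(v,rot,0)) for q,v in o.items() if q in k}
                p,r=cfit(oo,[*c,y],z);e=np.sqrt(np.mean(np.square(r)))
                if best is None or e<best[1]:best=(p,e,r)
            print(n,k,best[0].round(4),best[1].round(2),best[2])
    ims={c:cv2.imread(f"pics/{c[0]}0.png")[:,:,::-1] for c in("top","side")}
    for cs in(["top"],["side"],["top","side"]):
        print(fit({c:ims[c] for c in cs},[.51,-.012,.3],LID(0),(.008,.008,.06))[0].round(4))
    o,v=ray("top",[275,213]);print("handle tri",tri({"top":T([(141,177)])[0],"side":S([(170,75)])[0]}),"pin tri",tri({"top":T([(550,160)])[0],"side":S([(234,398)])[0]}))
E
python3 c.py
```

```text
lid ['top'] [ 5.090e-01 -5.000e-04  3.349e-01] 0.51 [[-0.4, 0.2], [-0.6, 0.6], [0.2, -0.7], [0.8, -0.1]]
lid ['side'] [ 0.5079 -0.003   0.2809] 0.72 [[0.1, -0.3], [-1.0, -0.3], [1.0, -0.7], [-0.1, 1.2]]
lid ['top', 'side'] [ 0.5084 -0.0012  0.3128] 0.88 [[0.2, -0.2], [-1.1, 0.5], [0.0, 0.1], [1.7, 0.3], [-0.7, -1.0], [-1.2, -0.0], [2.1, -0.7], [0.2, 0.2]]
tray ['top'] [ 0.525  -0.3019 -0.2968] 0.72 [[0.2, 0.3], [1.5, -0.1], [-1.2, -0.0], [-0.5, -0.1]]
tray ['side'] [ 0.5263 -0.3027 -0.3025] 0.33 [[0.5, -0.4], [-0.2, -0.4], [-0.3, 0.3], [0.1, 0.3]]
tray ['top', 'side'] [ 0.5258 -0.3023 -0.2999] 0.6 [[0.4, -0.0], [1.6, -0.5], [-1.1, -0.3], [-0.3, -0.3], [0.2, -0.6], [-0.5, -0.5], [-0.5, 0.3], [-0.1, 0.1]]
[ 0.5117 -0.0144  0.3209]
[ 0.5104 -0.0043  0.3389]
[ 0.5084 -0.0111  0.2913]
handle tri (array([0.50925651, 0.00160278, 0.0518513 ]), [np.float64(0.0005415803037502196), np.float64(0.0005415803037503174)]) pin tri (array([ 0.52730255, -0.2989197 ,  0.04520995]), [np.float64(0.0012306219164905444), np.float64(0.0012306219164903542)])
```

The tray is at about (0.526, -0.303) with yaw -0.30. The lid is at about (0.5087, -0.001) with yaw 0.32, and its handle triangulates to within a few mm of that. Now grasp the handle.

```bash
cat >> h.py <<'E'
def q(yaw): # tool x at yaw+pi, pointing down
    a=(yaw+np.pi)/2; return [float(np.cos(a)),float(np.sin(a)),0.,0.]
def st(m=""): print(m,round(read_time_s(),2),"p",np.round(read_eef_pos(),4),"F",np.round(read_ft_force(),1),"M",np.round(read_ft_torque(),2),"gap",round(read_finger_gap(),4),"g",round(read_grasp_force(),1))
E
python3 - <<'E'
from h import *
L=[.5087,-.001];Y=.322
move_ptp([*L,.17],q(Y));st("above")
movel([*L,.054],q(Y),speed=.12);st("down")
move_gripper(.012,70);st("grip")
movel([*L,.180],q(Y),speed=.12);st("up")
im=save("side","s1.png");cv2.imwrite("pics/s1c.png",cv2.resize(im[90:290,160:400,::-1],None,fx=3,fy=3,interpolation=cv2.INTER_CUBIC))
E
```

```text
above 3.21 p [5.090e-01 1.000e-04 1.701e-01] F [-0.1 -0.9  0.2] M [-0.04 -0.02 -0.02] gap 0.0854 g 0.0
down 4.33 p [ 0.5095 -0.001   0.0547] F [-0.3  0.3 -0. ] M [-0.01 -0.03 -0.01] gap 0.0856 g 0.0
grip 4.95 p [ 0.5088 -0.0008  0.0542] F [-1.6 -0.3  3. ] M [ 0.1   0.2  -0.01] gap 0.0167 g 68.3
up 6.15 p [ 0.5078 -0.001   0.1791] F [ 0.9  0.7 -2.7] M [-0.01  0.06  0.02] gap 0.0167 g 68.3
```

View pics/s1c.png

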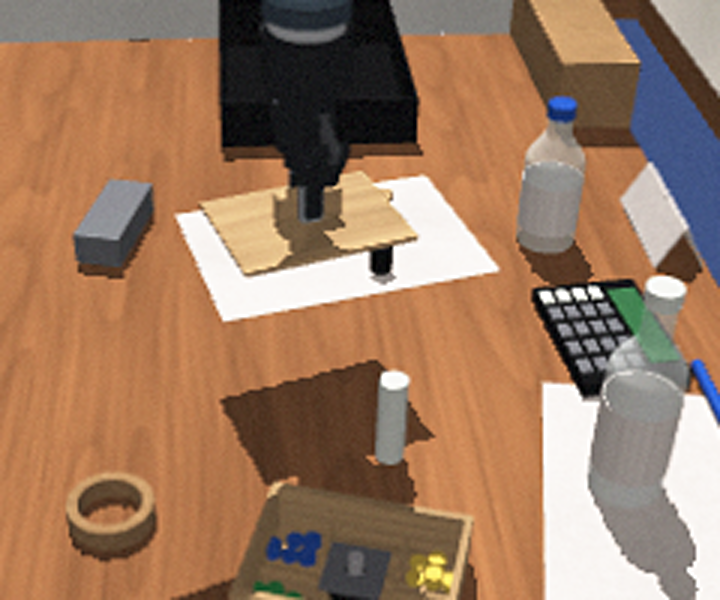

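The lid is held level by its handle; its plate corners in the crop are at (200,205), (362,173), (415,238) and (245,272). Next, carry it over the tray and measure it there.

```bash
python3 - <<'E'
from h import *
Y=-.30;T=np.array([.526,-.303]);e=np.array([np.cos(Y),np.sin(Y)])
p=T-.010*e
movel([*p,.180],q(Y),speed=.15);st("over")
movel([*p,.125],q(Y),speed=.1);st("low")
a=save("top","t2.png");b=save("side","s2.png")
B=cv2.resize(b[200:320,200:360,::-1],None,fx=4,fy=4,interpolation=cv2.INTER_CUBIC)
A=cv2.resize(a[165:260,325:425,::-1],None,fx=4,fy=4,interpolation=cv2.INTER_CUBIC)
cv2.imwrite("pics/s2c.png",B);cv2.imwrite("pics/t2c.png",A)
E
```

```text
over 8.34 p [ 0.5168 -0.2989  0.1799] F [-0.4  0.8 -2.8] M [-0.01 -0.01  0.01] gap 0.0165 g 68.4
low 9.04 p [ 0.5165 -0.3004  0.125 ] F [ 0.3  0.  -3.3] M [0.   0.01 0.05] gap 0.0167 g 68.4
```

View pics/s2c.png

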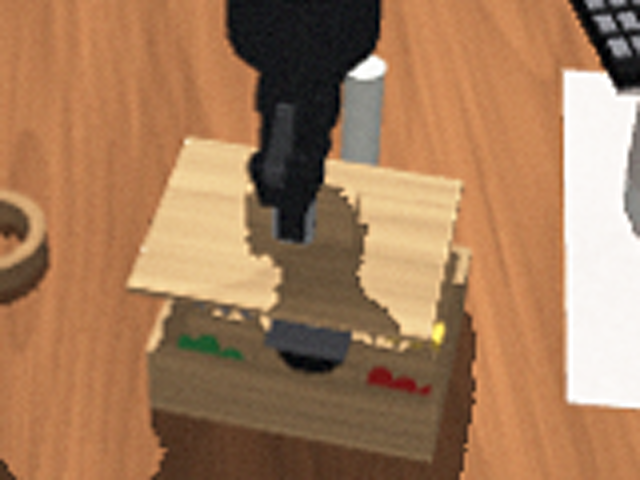

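View pics/t2c.png

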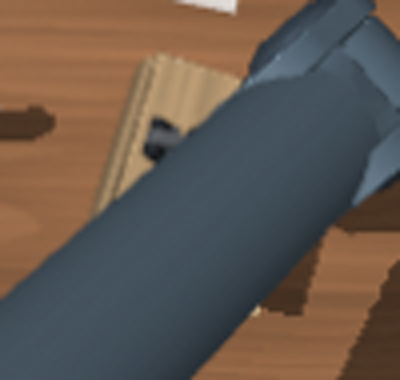

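Side crop: the lid's plate is above the tray with corners at (187,138), (462,182), (433,335) and (128,288). The arm hides most of the lid in the top view. I'll fit the lid from the side camera and compare it with the tray fitted from the same camera.

```bash
python3 - <<'E'
from c import *
im=cv2.imread("pics/s2.png")[:,:,::-1]
o=np.array([(462,182),(187,138),(128,288),(433,335)])/4+[200,200]-.5
P,r=cfit({"side":o},[.5165,-.300,-.3],.1008);print(P.round(4),r)
P2,s=fit({"side":im},P,[rect(.16,.12,.1008)],(.006,.006,.05));print(P2.round(4),s)
im0=cv2.imread("pics/s0.png")[:,:,::-1]
for M in ([TRAY[0]],TRAY[:2],TRAY): print("tray",fit({"side":im0},[.526,-.303,-.3],M,(.006,.006,.05))[0].round(4))
E
```

```text
[ 0.5178 -0.302  -0.2857] [[0.3, -0.6], [-0.3, -0.1], [-0.1, -0.2], [0.2, 0.7]]
[ 0.5178 -0.3036 -0.2772] 163.69443150768365
tray [ 0.5243 -0.3056 -0.3122]
tray [ 0.5245 -0.3058 -0.3096]
tray [ 0.5247 -0.3059 -0.3076]
```

```bash
python3 - <<'E'
from h import *
Y=-.315;C=np.array([.5241,-.3014]);e=np.array([np.cos(Y),np.sin(Y)])
p=C-.010*e
fz=lambda:np.mean([read_ft_force()[2] for _ in range(3)])
movel([*p,.106],q(Y),speed=.06);pause(.15);f0=fz();st("free")
z=.106
while z>.094:
    z-=.0007;movel([*p,z],q(Y),speed=.02);pause(.03);f=fz()-f0
    if f>2: break
pause(.1);print("z",z,"df",fz()-f0);st("contact")
save("side","s3.png")
E
```

```text
free 9.76 p [ 0.5149 -0.2986  0.1063] F [ 1.4 -0.3 -2.8] M [ 0.02 -0.05 -0.02] gap 0.0169 g 68.3
z 0.09969999999999994 df 5.0353389187129505
contact 12.41 p [ 0.5147 -0.2984  0.1002] F [-1.1  2.1  2.2] M [ 0.3   0.3  -0.03] gap 0.0167 g 69.0
```

Contact with the pin tip came at the expected height: TCP 0.0997, lid underside at 46 mm. Now slide.

```bash
python3 - <<'E'
from h import *
Y=-.315;C=np.array([.5241,-.3014]);e=np.array([np.cos(Y),np.sin(Y)])
fz=lambda:np.mean([read_ft_force()[2] for _ in range(4)])
z=.0997;f0=-2.8;s=-.010;log=[]
while s<.006:
    s+=.0007;movel([*(C+s*e),z],q(Y),speed=.02);pause(.02);f=fz()-f0
    log.append((round(s*1e3,1),round(z*1e3,1),round(f,1)))
    n=0
    while f<2 and z>.095: z-=.0006;movel([*(C+s*e),z],q(Y),speed=.03);f=fz()-f0;n+=1
    if f>8: z+=.0004
    if z<=.0955: break
print(*log);pause(.1);print(s,z);st("end");save("side","s4.png")
E
```

```text
(-9.3, 99.7, np.float64(8.7)) (-8.6, 100.1, np.float64(6.7)) (-7.9, 100.1, np.float64(8.2)) (-7.2, 100.5, np.float64(1.8)) (-6.5, 99.9, np.float64(7.3)) (-5.8, 99.9, np.float64(9.7)) (-5.1, 100.3, np.float64(4.9)) (-4.4, 100.3, np.float64(5.9)) (-3.7, 100.3, np.float64(3.9)) (-3.0, 100.3, np.float64(2.2)) (-2.3, 100.3, np.float64(1.4)) (-1.6, 99.7, np.float64(6.3)) (-0.9, 99.7, np.float64(7.8)) (-0.2, 99.7, np.float64(7.3)) (0.5, 99.7, np.float64(0.3))
0.0004999999999999984 0.09489999999999996
end 19.06 p [ 0.5246 -0.3016  0.0949] F [ 0.5 -0.1 -3.7] M [-0.01  0.05  0.02] gap 0.0167 g 68.4
```

It dropped in at s≈+0.5 mm with no side load. Next, lower to the pad and check yaw before pressing.

```bash
python3 - <<'E'
from h import *
Y=-.315;e=np.array([np.cos(Y),np.sin(Y)]);p=np.array([.5241,-.3014])+.0008*e
for z in(.092,.089,.0868):
    movel([*p,z],q(Y),speed=.03);pause(.1);st(z)
b=save("side","s5.png")
cv2.imwrite("pics/s5c.png",cv2.resize(b[210:320,220:340,::-1],None,fx=5,fy=5,interpolation=cv2.INTER_CUBIC))
E
```

```text
0.092 19.46 p [ 0.5248 -0.3017  0.0919] F [-0.8 -0.5 -2.4] M [ 0.02 -0.   -0.01] gap 0.0167 g 68.4
0.089 19.81 p [ 0.5248 -0.3017  0.0889] F [ 0.2 -0.2 -3.1] M [0.04 0.03 0.05] gap 0.0164 g 68.4
0.0868 20.16 p [ 0.5248 -0.3017  0.0868] F [-0.9  0.5 -2.6] M [ 0.01 -0.02  0.01] gap 0.0168 g 68.4
```

View pics/s5c.png

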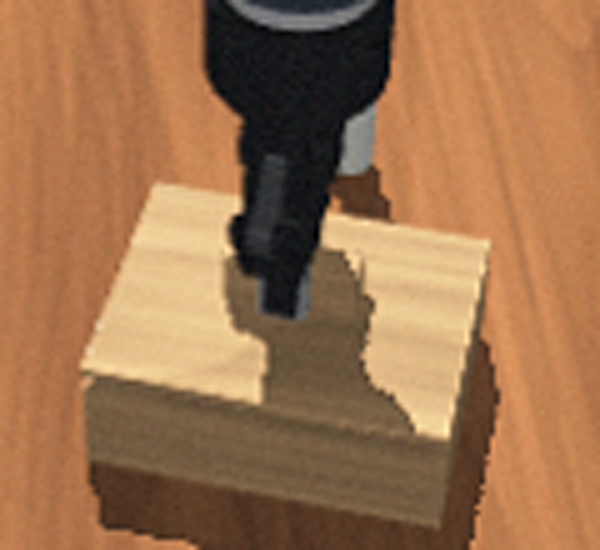

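The plate sits over the tray with corners at (155,183), (490,240), (447,437) and (82,368), visually in line. I'll check the yaw numerically (no robot time) and then press.

```bash
python3 - <<'E'
from c import *
im=cv2.imread("pics/s5.png")[:,:,::-1]
o=np.array([(490,240),(155,183),(82,368),(447,437)])/5+[220,210]-.5
P,r=cfit({"side":o},[.525,-.302,-.3],.0626);print(P.round(4),r)
print(fit({"side":im},P,[rect(.16,.12,.0626)],(.005,.005,.05))[0].round(4))
Y=-.315;e=np.array([np.cos(Y),np.sin(Y)]);p=np.array([.5241,-.3014])+.0008*e
z=.0868
while z>.0745:
    z-=.0008;movel([*p,z],q(Y),speed=.03);pause(.05);f=np.mean([read_ft_force()[2] for _ in range(4)])+2.8
    print(round(z*1e3,1),round(read_eef_pos()[2]*1e3,1),round(f,1))
    if f>22: break
pause(.3);st("pressed")
E
```

```text
[ 0.5253 -0.303  -0.3104] [[0.3, -0.1], [-0.2, -0.3], [-0.6, 0.0], [0.5, 0.2]]
[ 0.5236 -0.3061 -0.3192]
86.0 86.3 1.8
85.2 85.6 5.4
84.4 84.6 6.4
83.6 83.7 6.4
82.8 82.9 7.5
82.0 82.1 7.7
81.2 81.3 7.7
80.4 80.6 7.6
79.6 79.9 8.9
78.8 79.1 8.9
78.0 78.5 9.3
77.2 78.4 14.1
76.4 78.3 17.9
75.6 78.2 22.9
pressed 24.71 p [ 0.5251 -0.3017  0.0782] F [-5.4  5.9 19.9] M [ 0.64  1.24 -0.11] gap 0.0167 g 71.5
```

```bash
python3 - <<'E'
from h import *
b=save("side","s6.png");pause(.5);st("hold")
cv2.imwrite("pics/s6c.png",cv2.resize(b[130:330,160:400,::-1],None,fx=3,fy=3,interpolation=cv2.INTER_CUBIC))
E
```

```text
hold 25.26 p [ 0.5251 -0.3017  0.0782] F [-4.8  6.4 20.5] M [ 0.67  1.26 -0.01] gap 0.0167 g 71.5
```

View pics/s6c.png

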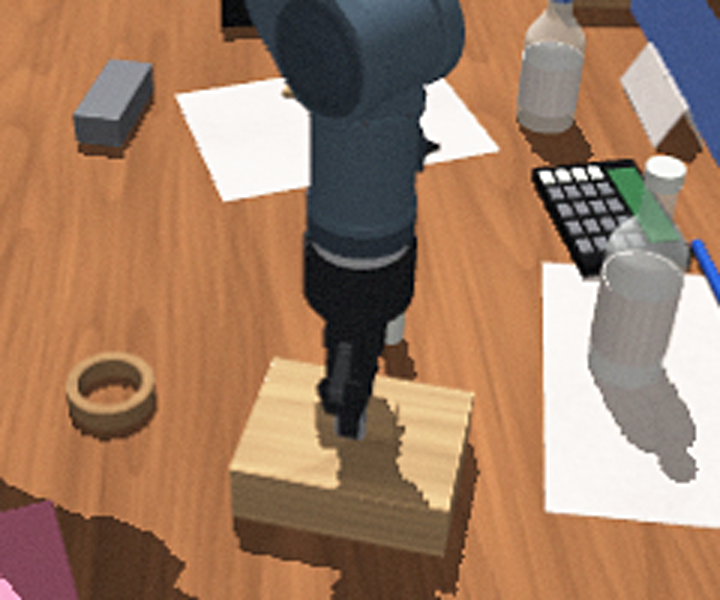

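The lid is flush on the rim, corners at (277,360), (472,393), (450,508) and (232,470). It is held at about 23 N, and the bystanders in view have not moved.

```bash
python3 -c "
from bench import *
print(sign_off())"
```

```text
the job is handed in; nothing more can be done
None
```

The large lid is on the tray, dropped onto the pin after the slide and pressed fully home on the rim; its edges are in line to within about half a degree, and the gripper is still holding it down with about 23 N at hand-in (25 s).

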